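Clear the slide box and pop the imager's sample hatch

TASK

A slide box has been left standing on the large sample hatch of the slide imager. With the fingers, push it sideways (never lift it) onto the flat white deck beside the hatch, so that it stands there clear of the hatch; then press the front edge of the hatch down once, all the way, so that its push-push latch lets go, take the hand away so the hatch pops up, and watch for a second or two, not touching it, that it stays open. Leave the small lamp hatch shut and unpressed, and all the other things on the bench where they are.

Things in the scene. Friction and masses are not known exactly. Their poses are not given: they have to be found in the camera images.
- imager: Slide imager: fixed white base 220 x 330 x 90 mm high. Origin on its underside; x to its rear (away from the robot at yaw 0), y to its left, z up; covers x -110..110, y -185..145 mm. In this frame: sample hatch x -85..35, y -110..-2, top at z 92; deck x -110..65, y 2..145, z 90; lamp hatch x -55..15, y -172..-126, top z 91; optics hood x 67..109, top z 135; the rest of the top is flat at z 90.
- sample_hatch_press (a point): Where to press: on the top face of the large black sample hatch (flat plate 120 x 108 x 8 mm, hinged along its rear edge), middle of its width, 20 mm in from its front (-x) edge, by three grey ribs, 100 mm from the hinge. Moves with the hatch; shut, it lies at imager x -65, y -56, z 92 mm.
- sample_hatch (a joint): Sample hatch angle, rad: 0 shut (reads up to 0.006); negative pressed (hard stop -0.08 = 8 mm down at the press point); 0.6 open (front edge 68 mm up). Sprung open. Pressing takes 2.5 to 4 N up to the stop (a brisk touch can spike to 10 N). The latch lets go past -0.06; the hatch then rises with the finger to 0.6 and stays. A shorter press does not count. Pressed down again, it latches shut.
- latch_cam (a joint): Hidden step of the push-push latch, m: 0 latched at the start, 0.013 to 0.0155 after one full press and release, above 0.0175 only if the hatch has been pressed home a second time.
- slide_box: Grey closed slide box, a loose plastic block 80 (x) x 40 (y) x 34 mm high, 0.1 kg or so, with a black seam and a steel clasp. Origin at the centre of its underside; its long side is its x axis. It starts on the sample hatch with its long side within 0.4 rad of the imager's x axis, and slides easily.
- deck_middle (a point): A good place for the slide box: on the flat white deck at imager x -25, y 65, z 90 mm, straight to the left (+y) of the hatch. The deck is bare but for the vial near its left end (imager x 15, y 126 mm, give or take 8 mm). Moves with the imager.
- lamp_hatch (a joint): Angle of the small lamp hatch (70 x 46 mm, black, to the right, -y, of the sample hatch), rad: 0 shut, negative when pressed. Not to be pressed.
- lamp_hatch_top (a point): Middle of the small lamp hatch's top face.
- vial: Small brown glass vial, 22 mm wide, 42 mm high, standing near the left end of the imager's deck. Origin at the centre of its underside. Leave it.
- jar: Clear jar with white cap, 60 mm wide, 85 mm high, on the bench left of the imager. Origin at its underside. Leave it.
- beaker: Glass beaker, 68 mm wide, 85 mm high, on the bench right of the imager. Origin at its underside. Leave it.
- bottle: White bottle with red cap, 60 mm wide, 150 mm high, on the bench right of the imager. Origin at its underside. Leave it.
- carton: Small white carton 70 x 60 x 50 mm high, on the bench left of the imager. Origin at its underside. Leave it.
- mouse: Black computer mouse 100 x 58 x 22 mm, on the bench, front left of the imager. Origin at its underside. Leave it.
- screwdriver: Screwdriver with a blue handle, 140 mm long, lying on the bench front right of the imager. Leave it.
Things that resemble listed ones, but are neither listed nor needed, are in the scene too. What is shaped like the slide_box but pink is not meant.

How it is judged:
By the outcome, as a careful person would: the job done as asked, in the order asked, and still so for the second after the job is handed in, with the robot touching nothing.
It also fails if it takes over 45 s, if anything falls off the work surface, if the arm or the gripper's body presses on something with over 40 N, if the wrist force passes 120 N, or if a joint passes its speed limit or range.

ROBOT

A 6-joint arm with a two-finger parallel gripper is mounted at the origin on the work surface. World frame = base frame: x ahead of the robot, y to its left, z up, the work surface at z = 0. Lengths are in m, angles in rad, forces in N, time in s.
With the tool pointing down it reaches from about 0.35 to 0.85 m from the base axis. Payload 8.1 kg.
Tool frame: the origin (TCP) lies midway between the tips of the shut fingers; the grasp point (between the pads) lies 19 mm behind it; z points along the fingers, y is the direction in which the jaws open and shut (so a half turn about z gives the same grasp; the last joint's range is limited). The gripper opens to 93 mm and grips with 3 to 60 N. Pads are 15 mm wide; open, the fingers measure 128 mm over their backs; the gripper's body (75 mm by 188 mm) begins 65 mm behind the grasp point.
Start: joints at [-1.344, 0.13, 1.488, -0, 1.523, -0.085], TCP at [0.184, -0.571, 0.18] pointing down, gripper open.
Joint ranges: [-2.96, 2.96], [-0.89, 2.26], [0.02, 2.5], [-1.34, 4.48], [0, 2.73], [-2.66, 2.66]. Speed limits (rad/s): [2.39, 2.39, 2.79, 3.14, 3.14, 3.14].

INTERFACE

Orientations are given as a rotation vector (axis times angle).
In Python, from plant import robot gives the robot as it stands. The module is installed in compiled form; this text tells all that it offers.
- The arm moves only by the shell command python3 -m pendant 'ROWS' [FORCE]. ROWS is JSON, a list of rows, each an object with "translation": the shift along the tool's x, y, z in mm, a list of three; "twist": the turn, a rotation vector about the tool's x, y, z in rad, a list of three; "grip": the opening, from -1 (shut) to 1 (fully open). A call has exactly 10 rows; each row shifts and turns the pose as measured when the row begins, along the tool's axes as they then stand; what a row does not reach is not made up. A row lasts 1/10 s, in which the tool goes at most 50 mm and 8.59 degrees, less where a joint would pass 70% of its speed; a pose out of reach is approached as far as the arm can. A call is refused whole if a number of a shift passes 50 or a number of a turn 0.15, either way. A call with a gripper value outside its range is refused whole. The fingers move at their own pace and stop on an object; FORCE is the grip in N (left out, the last holds). Time passes only in rows, so rows that do not move let the fingers close, or fill a call up. It gives the time, the measured TCP pose, the force and the opening at its end, in the units of the state.
- robot.read_state(): the state, without advancing time (a new reading comes with each control period).
- robot.read_camera(name): name is "scene" or "top" or "wrist"; returns (picture, depth): 420x560x3 uint8, red, green, blue; 420x560 float32, m along the optical axis (not along the pixel's ray), 0 where there is no reading.
- robot.camera_info(name): a dict with "vertical_fov" (degrees; the focal length in pixels is half the picture's height over the tangent of half this angle, whatever the lens; pixels are square), "cx", "cy" (the principal point, pixels), "cam_to_world" (4x4, takes a point from camera to world coordinates). Camera axes: x right, y up, looking along -z (the intrinsics and any distortion apply to the point x, -y, -z); pixel columns grow to the right and rows downward; lengths in m; the calibration is good to about 2 mm. A picture is of the moment at which its call begins: read the wrist's pose just before it. camera_info takes no time and is no camera call; for the wrist camera it gives the pose at the moment of the call.
- robot.close_job(): hands the job in, once; it reports no verdict.
The state is a dict: "t": time; "q": joint angles; "dq": joint speeds; "joint_torque": joint torques, N m; "tool_pos": TCP position; "orientation": TCP orientation; "force": force on the tool from outside, world axes, zero at the start; "wrist_torque": the same for the moment, N m; "opening": finger opening in m.
Only numpy, scipy, OpenCV 4.12 (cv2) and the standard library are available. Lean on these libraries where they do the work, as an engineer would, in place of code of your own. Each camera call takes 0.05 s, during which the arm holds its last target. There are 200 camera calls.

## Working session

There is one attempt and no reset: what is moved stays moved. The work goes in short steps, Python scripts to look and compute and a shell command to move; the robot and the scene stay as the last step left them, time stands still between calls to the robot, and variables do not carry over. Pictures are saved under pics/ and viewed, about 8 in all and at most 12, crops included, and the job is handed in when it is done.

```bash
mkdir -p pics; cat > h.py <<'E'
import numpy as np, cv2
from plant import robot
from scipy.spatial.transform import Rotation as R
def snap(name, fn):
    info=robot.camera_info(name); im,d=robot.read_camera(name)
    cv2.imwrite(f'pics/{fn}.png', im[:,:,::-1]); np.savez(f'pics/{fn}.npz',im=im,d=d,M=info['cam_to_world'],f=210/np.tan(np.radians(info['vertical_fov']/2)),c=[info['cx'],info['cy']])
    return info
def pt(fn,u,v,z=None):
    D=np.load(f'pics/{fn}.npz'); d=D['d']; f=D['f']; M=D['M']
    w=d[max(0,v-1):v+2,max(0,u-1):u+2]; w=w[w>0]; dd=np.median(w) if len(w) else 0
    r=np.array([(u-D['c'][0])/f,-(v-D['c'][1])/f,-1])
    if z is not None:
        rw=M[:3,:3]@r; return M[:3,3]+rw*(z-M[2,3])/rw[2]
    return M[:3,:3]@(r*dd)+M[:3,3]
E
python3 - <<'E'
from h import *
for n in('top','scene'):
    i=snap(n,n+'0'); print({k:(np.round(v,3).tolist() if not isinstance(v,(str,dict)) else v) for k,v in i.items()})
s=robot.read_state(); print({k:np.round(v,3).tolist() for k,v in s.items()})
a=[cv2.imread(f'pics/{n}0.png') for n in('top','scene')]
E
```

```text
{'vertical_fov': 56.347, 'cx': 271.656, 'cy': 207.106, 'cam_to_world': [[0.024, 0.993, -0.114, 0.435], [-1.0, 0.024, -0.005, 0.028], [-0.002, 0.114, 0.993, 0.968], [0.0, 0.0, 0.0, 1.0]]}
{'vertical_fov': 44.269, 'cx': 281.868, 'cy': 207.185, 'cam_to_world': [[0.224, -0.779, 0.586, 1.195], [0.975, 0.179, -0.134, -0.107], [-0.0, 0.601, 0.799, 0.943], [0.0, 0.0, 0.0, 1.0]]}
{'t': 0.1, 'q': [-1.344, 0.131, 1.489, -0.0, 1.523, -0.085], 'dq': [-0.0, -0.001, -0.004, 0.002, -0.0, -0.0], 'joint_torque': [0.001, -56.134, -49.31, 0.077, 0.029, -0.0], 'tool_pos': [0.184, -0.57, 0.179], 'orientation': [-3.102, -0.488, 0.0], 'force': [-0.666, 0.102, -0.558], 'wrist_torque': [-0.013, -0.032, 0.013], 'opening': 0.093}
```

View pics/top0.png

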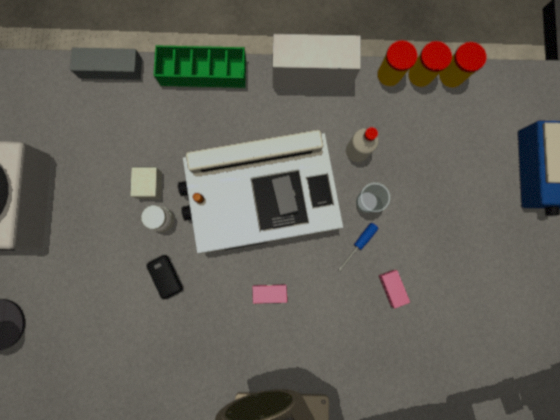

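View pics/scene0.png

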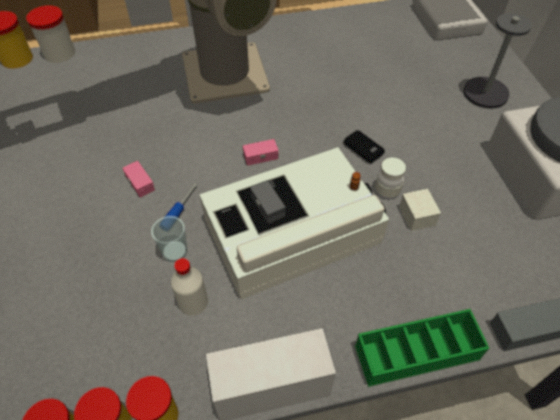

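Candidates in the top view: grey block on the black sample hatch (285,195), pink boxes (270,294) and (395,289), dark grey tray (105,62). By the description it's (285,195). I'll check it in a close crop.

```bash
python3 - <<'E'
from h import *
a=cv2.imread('pics/top0.png')[125:260,178:348]
cv2.imwrite('pics/crop0.png',cv2.resize(a,None,fx=4.5,fy=4.4,interpolation=cv2.INTER_CUBIC))
D=np.load('pics/top0.npz');d=D['d'];f=D['f'];M=D['M']
v,u=np.mgrid[:420,:560]; P=np.stack([(u-D['c'][0])/f*d,-(v-D['c'][1])/f*d,-d],-1)@M[:3,:3].T+M[:3,3]
z=P[...,2]; reg=(u>178)&(u<348)&(v>125)&(v<260)
def rect(m,n):
    q=P[m][:,:2].astype(np.float32); r=cv2.minAreaRect(q*1000); print(n,m.sum(),np.round(q.mean(0),4),np.round(cv2.boxPoints(r)).tolist(),[np.round(x,1) for x in r], np.round(np.median(z[m]),4))
rect(reg&(z>.08)&(z<.10),'top')
rect(reg&(z>.128)&(z<.145)&(P[...,0]>.56),'hood')
b=reg&(z>.118)&(z<.134)&(u>262)&(u<305)&(v>170)&(v<220); rect(b,'box')
print('floor',pt('top0',330,300),'vial',pt('top0',197,198))
for n,p in dict(imL=(186,160)).items(): print(n,pt('top0',*p))
E
```

```text
top 10543 [0.5488 0.0559] [[430.0, 197.0], [494.0, -127.0], [710.0, -84.0], [645.0, 240.0]] [array([569.5,  56.6]), array([219.3, 330.9]), np.float64(11.3)] 0.0919
hood 2711 [0.651 0.071] [[519.0, 199.0], [578.0, -95.0], [706.0, -69.0], [648.0, 225.0]] [array([613. ,  64.8]), array([130.9, 299.9]), np.float64(11.3)] 0.1361
box 695 [0.5584 0.0061] [[515.0, 16.0], [526.0, -25.0], [604.0, -5.0], [593.0, 36.0]] [array([559.4,   5.4]), array([80.5, 42. ]), np.float64(14.6)] 0.1277
floor [ 3.24091830e-01 -1.13373989e-01  9.34740077e-05] vial [0.54722205 0.19331192 0.13440436]
imL [0.63963968 0.23070551 0.09268771]
```

View pics/crop0.png

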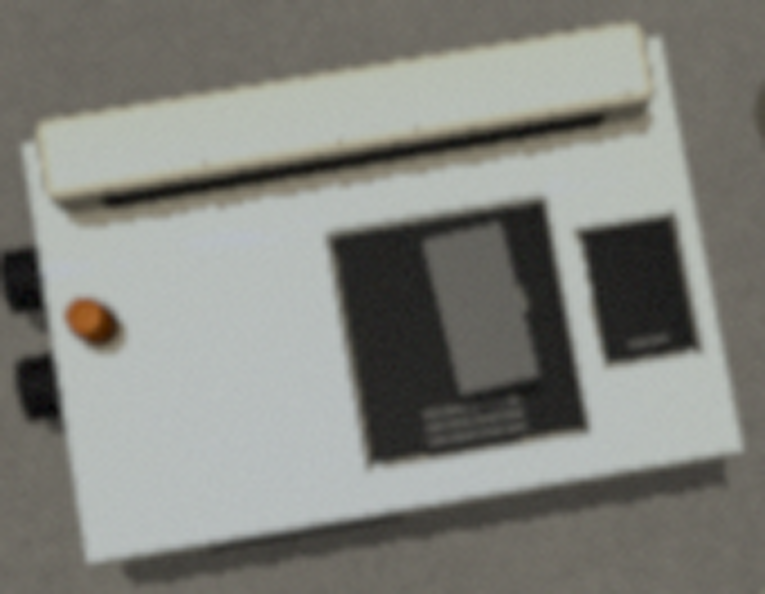

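The crop shows the grey box with its clasp (crop about 485,305) on the black hatch. The ribs are at (475,425), and the lamp hatch is separate at (640,290). The fitted sizes agree with the given ones (219x331 top, 80x42 box). Imager origin ≈ (566,76) mm with yaw 11.3°; box at imager (-20,-68). Moving now.

```bash
python3 -m pendant '[{"translation":[36,-27,-5],"twist":[0,0,0],"grip":-0.1},{"translation":[38,-28,-2],"twist":[0,0,0],"grip":-0.1},{"translation":[38,-28,-2],"twist":[0,0,0],"grip":-0.1},{"translation":[38,-28,-2],"twist":[0,0,0],"grip":-0.1},{"translation":[38,-28,-2],"twist":[0,0,0],"grip":-0.1},{"translation":[38,-28,-2],"twist":[0,0,0],"grip":-0.1},{"translation":[38,-28,-2],"twist":[0,0,0],"grip":-0.1},{"translation":[38,-28,-2],"twist":[0,0,0],"grip":-0.1},{"translation":[38,-28,-2],"twist":[0,0,0],"grip":-0.1},{"translation":[38,-28,0],"twist":[0,0,0],"grip":-0.1}]'
python3 -m pendant '[{"translation":[0,0,0],"twist":[0,0,-0.15],"grip":-0.1},{"translation":[0,0,0],"twist":[0,0,-0.15],"grip":-0.1},{"translation":[0,0,0],"twist":[0,0,-0.15],"grip":-0.1},{"translation":[0,0,0],"twist":[0,0,-0.15],"grip":-0.1},{"translation":[0,0,0],"twist":[0,0,-0.15],"grip":-0.1},{"translation":[0,0,0],"twist":[0,0,-0.15],"grip":-0.1},{"translation":[0,0,0],"twist":[0,0,-0.15],"grip":-0.1},{"translation":[0,0,0],"twist":[0,0,-0.15],"grip":-0.1},{"translation":[0,0,0],"twist":[0,0,-0.15],"grip":-0.1},{"translation":[0,0,0],"twist":[0,0,-0.1],"grip":-0.1}]'
cat >> h.py <<'E'
O=np.array([565.6,76.2]); TH=np.radians(11.3)
def rel(tx=None,ty=None,tz=None):
    s=robot.read_state(); p=s['tool_pos']*np.array(1000.); m=R.from_rotvec(s['orientation']).as_matrix()
    c,n=np.cos(TH),np.sin(TH); d=p[:2]-O; im=np.array([c*d[0]+n*d[1],-n*d[0]+c*d[1],p[2]])
    yaw=np.degrees(np.arctan2(m[1,0],m[0,0])); print('t',round(s['t'],2),'TCP imager mm',im.round(1),'toolx yaw',round(yaw,2),'tilt',m[:,2].round(3),'F',np.round(s['force'],2),'open',round(s['opening'],3))
    if tx is not None:
        g=np.array([tx,ty,tz])-im; w=np.array([c*g[0]-n*g[1],n*g[0]+c*g[1],g[2]]); print('shift tool mm',(m.T@w).round(1))
E
python3 -c "
from h import *
rel(-20,-107,160)"
```

```text
t: 1.1
tool_pos: [0.4625, -0.1774, 0.1958]
orientation: [-3.098, -0.469, 0.005]
force: [0.8, -0.9, -0.5]
opening: 0.0423
t: 2.1
tool_pos: [0.4635, -0.1674, 0.191]
orientation: [-1.987, -2.411, -0.005]
force: [-0.0, -0.4, -0.2]
opening: 0.0417
t 2.1 TCP imager mm [-147.9 -218.9  191. ] toolx yaw 101.0 tilt [-0.011  0.014 -1.   ] F [-0.01 -0.41 -0.23] open 0.042
shift tool mm [112.1 127.6  31.7]
```

```bash
python3 -m pendant '[{"translation":[16,18,4],"twist":[0,0,0],"grip":-0.1},{"translation":[16,18,4],"twist":[0,0,0],"grip":-0.1},{"translation":[16,18,4],"twist":[0,0,0],"grip":-0.1},{"translation":[16,18,4],"twist":[0,0,0],"grip":-0.1},{"translation":[16,18,4],"twist":[0,0,0],"grip":-0.1},{"translation":[16,18,4],"twist":[0,0,0],"grip":-0.1},{"translation":[16,18,4],"twist":[0,0,0],"grip":-0.1},{"translation":[0,0,0],"twist":[0,0,0],"grip":-0.1},{"translation":[0,0,0],"twist":[0,0,0],"grip":-0.1},{"translation":[0,0,0],"twist":[0,0,0],"grip":-0.1}]'
python3 -c "
from h import *
rel(-20,-107,101); snap('wrist','w1')"
```

```text
t: 3.1
tool_pos: [0.565, -0.0281, 0.1577]
orientation: [-1.979, -2.408, 0.002]
force: [0.5, -0.8, -0.2]
opening: 0.0419
t 3.1 TCP imager mm [ -21.  -102.1  157.7] toolx yaw 101.16 tilt [-0.02   0.014 -1.   ] F [ 0.48 -0.83 -0.22] open 0.042
shift tool mm [-5.9  2.  56.6]
```

View pics/w1.png

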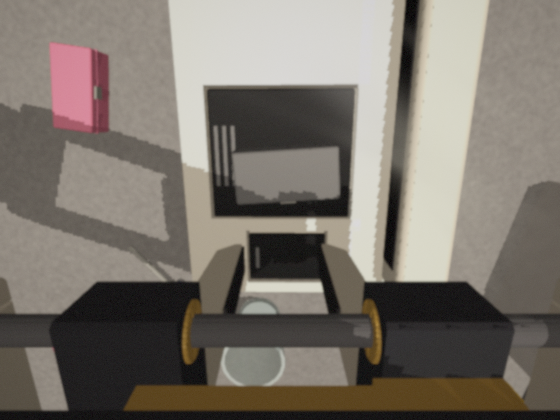

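The box's near edge is at v≈200 (u 237–342), the hatch spans (205–358, 87–217), and the fingertips are at (240,250) and (325,250). I'll check these against the imager frame by depth.

```bash
python3 - <<'E'
from h import *
c,n=np.cos(TH),np.sin(TH)
def im(u,v,z=None):
    p=pt('w1',u,v,z)*1000; d=p[:2]-O; return np.round([c*d[0]+n*d[1],-n*d[0]+c*d[1],p[2]],1)
print('box',[im(u,v,.126) for u,v in((233,152),(338,147),(341,197),(237,203))], im(290,170))
print('hatch',[im(u,v,.092) for u,v in((206,86),(357,86),(352,216),(211,216))], im(300,110))
E
```

```text
box [array([-57.9, -49.8, 126. ]), array([ 19.2, -46.2, 126. ]), array([ 23.2, -83.8, 126. ]), array([-56.4, -88.7, 126. ])] [-15.8 -63.1 126.4]
hatch [array([-83.1,  -0.7,  92. ]), array([37.5, -1.1, 92. ]), array([  39.7, -109.1,   92. ]), array([ -85.6, -109.5,   92. ])] [ -7.5 -19.3  91.7]
```

Both measurements agree to about 2 mm. Descending beside the box, then pushing.

```bash
python3 -m pendant '[{"translation":[-2,1,6],"twist":[0,0,0],"grip":-0.1},{"translation":[-2,1,8],"twist":[0,0,0],"grip":-0.1},{"translation":[-2,0,8],"twist":[0,0,0],"grip":-0.1},{"translation":[0,0,8],"twist":[0,0,0],"grip":-0.1},{"translation":[0,0,8],"twist":[0,0,0],"grip":-0.1},{"translation":[0,0,7],"twist":[0,0,0],"grip":-0.1},{"translation":[0,0,6],"twist":[0,0,0],"grip":-0.1},{"translation":[0,0,4],"twist":[0,0,0],"grip":-0.1},{"translation":[0,0,0],"twist":[0,0,0],"grip":-0.1},{"translation":[0,0,0],"twist":[0,0,0],"grip":-0.1}]'
python3 -c "
from h import *
rel(-20,38,101)"
```

```text
t: 4.15
tool_pos: [0.5656, -0.0357, 0.0971]
orientation: [-1.983, -2.404, 0.004]
force: [0.2, 0.4, -0.1]
opening: 0.0419
t 4.15 TCP imager mm [ -21.9 -109.7   97.1] toolx yaw 100.96 tilt [-0.021  0.014 -1.   ] F [ 0.22  0.44 -0.05] open 0.042
shift tool mm [147.8   1.   -1.3]
```

```bash
python3 -m pendant '[{"translation":[2,0,-4],"twist":[0,0,0],"grip":-0.1},{"translation":[6,0,0],"twist":[0,0,0],"grip":-0.1},{"translation":[6,0,0],"twist":[0,0,0],"grip":-0.1},{"translation":[6,0,0],"twist":[0,0,0],"grip":-0.1},{"translation":[8,0,0],"twist":[0,0,0],"grip":-0.1},{"translation":[8,0,0],"twist":[0,0,0],"grip":-0.1},{"translation":[8,0,0],"twist":[0,0,0],"grip":-0.1},{"translation":[8,0,0],"twist":[0,0,0],"grip":-0.1},{"translation":[8,0,0],"twist":[0,0,0],"grip":-0.1},{"translation":[8,0,0],"twist":[0,0,0],"grip":-0.1}]'
python3 -c "
from h import *
rel(-20,38,101)"
```

```text
t: 5.15
tool_pos: [0.5528, 0.0369, 0.1046]
orientation: [-1.984, -2.406, 0.001]
force: [-0.1, 0.6, 0.4]
opening: 0.0418
t 5.15 TCP imager mm [-20.3 -36.  104.6] toolx yaw 100.97 tilt [-0.018  0.014 -1.   ] F [-0.05  0.61  0.43] open 0.042
shift tool mm [73.9 -0.1  4.8]
```

```bash
python3 -m pendant '[{"translation":[8,0,2],"twist":[0,0,0],"grip":-0.1},{"translation":[8,0,1],"twist":[0,0,0],"grip":-0.1},{"translation":[8,0,0],"twist":[0,0,0],"grip":-0.1},{"translation":[8,0,0],"twist":[0,0,0],"grip":-0.1},{"translation":[8,0,0],"twist":[0,0,0],"grip":-0.1},{"translation":[7,0,0],"twist":[0,0,0],"grip":-0.1},{"translation":[7,0,0],"twist":[0,0,0],"grip":-0.1},{"translation":[6,0,0],"twist":[0,0,0],"grip":-0.1},{"translation":[4,0,0],"twist":[0,0,0],"grip":-0.1},{"translation":[2,0,0],"twist":[0,0,0],"grip":-0.1}]'
python3 -c "
from h import *
rel(-20,38,101); snap('wrist','w2')"
```

```text
t: 6.15
tool_pos: [0.5387, 0.1085, 0.1025]
orientation: [-1.983, -2.407, 0.001]
force: [0.7, -0.2, 1.1]
opening: 0.0418
t 6.15 TCP imager mm [-20.   36.9 102.5] toolx yaw 101.02 tilt [-0.018  0.014 -1.   ] F [ 0.74 -0.15  1.09] open 0.042
shift tool mm [1.  0.  1.5]
```

View pics/w2.png

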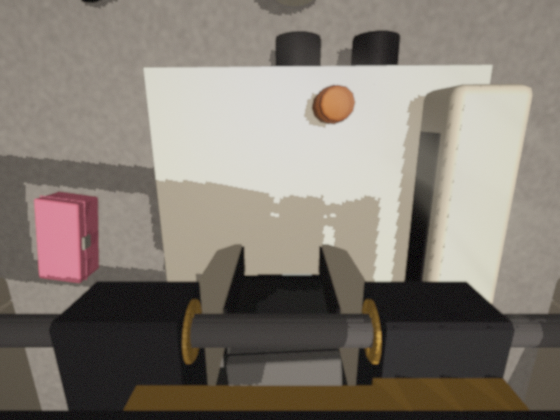

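The box isn't ahead of the fingers: bare deck is above them and something grey shows behind at (285,365). Checking from the fixed cameras.

```bash
python3 - <<'E'
from h import *
snap('scene','s2'); snap('top','t2')
a=cv2.imread('pics/s2.png')[130:300,190:400]; b=cv2.imread('pics/t2.png')[125:260,178:348]
a=cv2.resize(a,(400,324),interpolation=2); b=cv2.resize(b,(400,318),interpolation=2)
cv2.imwrite('pics/c2.png',np.hstack([a[:318],b]))
c,n=np.cos(TH),np.sin(TH)
for u,v in((285,365),(250,370),(330,370),(285,310),(240,262),(325,262)):
    p=pt('w2',u,v)*1000; d=p[:2]-O; print(u,v,np.round([c*d[0]+n*d[1],-n*d[0]+c*d[1],p[2]],1))
E
```

```text
285 365 [-18.3 -50.  125.9]
250 370 [-42.4 -54.1 126.2]
330 370 [ 12.6 -53.7 126.1]
285 310 [-18.4 -29.   92.3]
240 262 [-40.8  42.8 160.5]
325 262 [  2.   43.1 160.8]
```

View pics/c2.png

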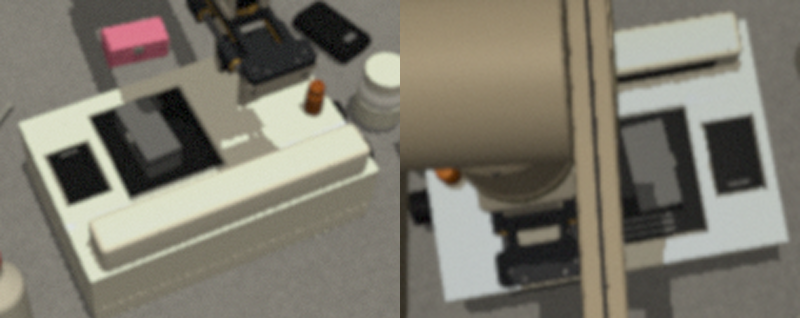

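```bash
python3 - <<'E'
from h import *
c,n=np.cos(TH),np.sin(TH)
for fn in('w1','w2'):
  D=np.load(f'pics/{fn}.npz'); M=D['M']; f=D['f']
  print(fn,'f',f,D['c'],'cam',M[:3,3].round(3),M[:3,2].round(2))
  st=dict(w1=[.565,-.0281,.1577],w2=[.5387,.1085,.1025])[fn]
  q=np.linalg.inv(M)@np.r_[st,1]; print('TCP px',D['c'][0]+f*q[0]/-q[2],D['c'][1]-f*q[1]/-q[2],'depth',-q[2])
  for u in(236,330): print(u,[(v,float(np.round(D['d'][v,u],3)),float(np.round(pt(fn,u,v)[2],3))) for v in range(236,276,5)])
E
python3 -c "
import cv2;a=cv2.imread('pics/w2.png')[190:310,180:380];cv2.imwrite('pics/c3.png',cv2.resize(a,None,fx=4,fy=4,interpolation=2))"
```

```text
w1 f 319.62362291121326 [281.32793726 208.28414033] cam [0.553 0.046 0.364] [-0.04  0.26  0.96]
TCP px 282.4426901088223 233.76882505922515 depth 0.21870229223484636
236 [(236, 0.2919999957084656, 0.09), (241, 0.29499998688697815, 0.09), (246, 0.17599999904632568, 0.2), (251, 0.16899999976158142, 0.207), (256, 0.164000004529953, 0.213), (261, 0.15800000727176666, 0.218), (266, 0.15600000321865082, 0.222), (271, 0.1509999930858612, 0.227)]
330 [(236, 0.29100000858306885, 0.089), (241, 0.2930000126361847, 0.09), (246, 0.17599999904632568, 0.2), (251, 0.17000000178813934, 0.206), (256, 0.164000004529953, 0.212), (261, 0.15800000727176666, 0.218), (266, 0.15199999511241913, 0.223), (271, 0.1469999998807907, 0.227)]
w2 f 319.62362291121326 [281.32793726 208.28414033] cam [0.527 0.182 0.309] [-0.04  0.26  0.96]
TCP px 282.4301349728155 233.736155339908 depth 0.21861191382267087
236 [(236, 0.2329999953508377, 0.09), (241, 0.2329999953508377, 0.09), (246, 0.17599999904632568, 0.145), (251, 0.16899999976158142, 0.152), (256, 0.16300000250339508, 0.157), (261, 0.15800000727176666, 0.162), (266, 0.15700000524520874, 0.167), (271, 0.1509999930858612, 0.171)]
330 [(236, 0.2329999953508377, 0.09), (241, 0.23399999737739563, 0.09), (246, 0.17599999904632568, 0.143), (251, 0.16899999976158142, 0.151), (256, 0.164000004529953, 0.157), (261, 0.15800000727176666, 0.163), (266, 0.15199999511241913, 0.169), (271, 0.14900000393390656, 0.173)]
```

View pics/c3.png

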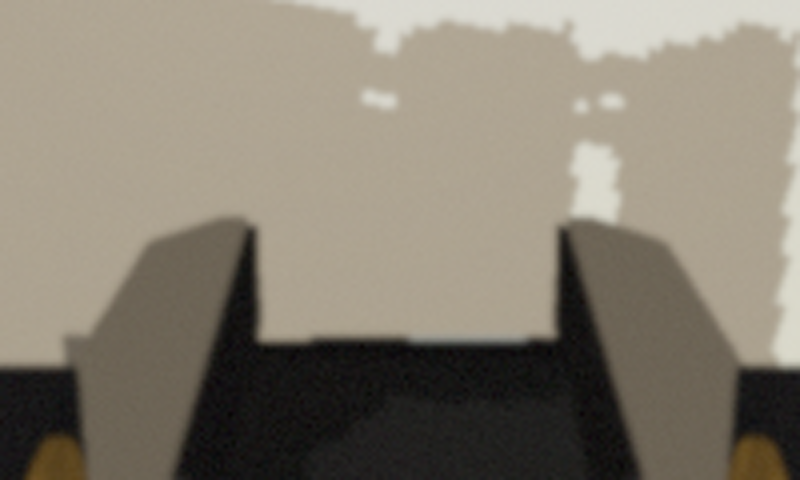

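The picture shows the fingertip ends at depth ~0.178, i.e. z≈141, while the reported TCP z is 102. The fingers are about 40 mm shorter than the TCP implies (at this opening), so they passed above the box, which hasn't moved. I'll go back, shut the fingers and measure the tips again.

```bash
python3 -m pendant '[{"translation":[0,0,-20],"twist":[0,0,0],"grip":-0.1},{"translation":[-16,0,-14],"twist":[0,0,0],"grip":-0.1},{"translation":[-20,0,0],"twist":[0,0,0],"grip":-1},{"translation":[-20,0,0],"twist":[0,0,0],"grip":-1},{"translation":[-20,0,0],"twist":[0,0,0],"grip":-1},{"translation":[-20,0,0],"twist":[0,0,0],"grip":-1},{"translation":[-20,0,0],"twist":[0,0,0],"grip":-1},{"translation":[-16,0,0],"twist":[0,0,0],"grip":-1},{"translation":[0,0,0],"twist":[0,0,0],"grip":-1},{"translation":[0,0,0],"twist":[0,0,0],"grip":-1}]' 20
python3 - <<'E'
from h import *
rel(-20,-107,101); snap('wrist','w3')
D=np.load('pics/w3.npz')
for u in(270,275,288,293): print(u,[(v,float(np.round(D['d'][v,u],3)),float(np.round(pt('w3',u,v)[2],3))) for v in range(222,262,3)])
E
```

```text
t: 7.3
tool_pos: [0.567, -0.0375, 0.1383]
orientation: [-1.992, -2.407, 0.002]
force: [-0.1, 0.0, -0.6]
opening: 0.0003
t 7.3 TCP imager mm [ -21.  -111.8  138.3] toolx yaw 100.77 tilt [-0.014  0.01  -1.   ] F [-0.09  0.05 -0.58] open 0.0
shift tool mm [ 4.3  1.4 37.3]
270 [(222, 0.2669999897480011, 0.089), (225, 0.2680000066757202, 0.09), (228, 0.29899999499320984, 0.062), (231, 0.27000001072883606, 0.09), (234, 0.26899999380111694, 0.091), (237, 0.27000001072883606, 0.091), (240, 0.27000001072883606, 0.091), (243, 0.2720000147819519, 0.091), (246, 0.1770000010728836, 0.18), (249, 0.1720000058412552, 0.185), (252, 0.16899999976158142, 0.189), (255, 0.16500000655651093, 0.192), (258, 0.1599999964237213, 0.195), (261, 0.1589999943971634, 0.199)]
275 [(222, 0.2680000066757202, 0.09), (225, 0.2680000066757202, 0.091), (228, 0.29899999499320984, 0.062), (231, 0.26899999380111694, 0.09), (234, 0.27000001072883606, 0.09), (237, 0.27000001072883606, 0.091), (240, 0.27000001072883606, 0.091), (243, 0.27000001072883606, 0.092), (246, 0.17499999701976776, 0.181), (249, 0.1720000058412552, 0.18
[... 396 characters left out ...]
9, 0.092), (246, 0.17599999904632568, 0.18), (249, 0.17299999296665192, 0.184), (252, 0.1679999977350235, 0.188), (255, 0.16500000655651093, 0.192), (258, 0.16200000047683716, 0.195), (261, 0.15700000524520874, 0.2)]
293 [(222, 0.2680000066757202, 0.09), (225, 0.2680000066757202, 0.09), (228, 0.29899999499320984, 0.062), (231, 0.2669999897480011, 0.09), (234, 0.26899999380111694, 0.091), (237, 0.26899999380111694, 0.091), (240, 0.2709999978542328, 0.091), (243, 0.2720000147819519, 0.091), (246, 0.17499999701976776, 0.18), (249, 0.1720000058412552, 0.184), (252, 0.1679999977350235, 0.188), (255, 0.16300000250339508, 0.192), (258, 0.16099999845027924, 0.195), (261, 0.15700000524520874, 0.199)]
```

View pics/w3.png

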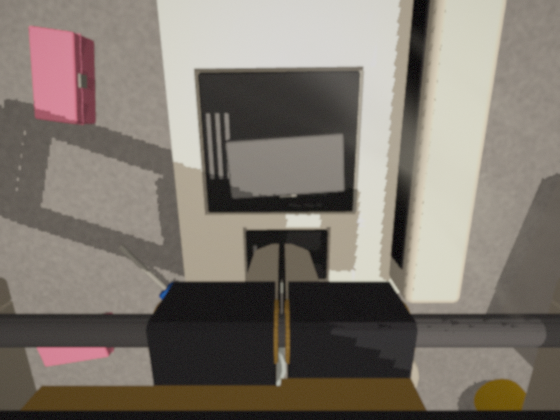

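The shut tips are also ~39.5 mm above the reported TCP, so the offset is constant: true tip z ≈ TCP z + 39. Before going lower I'll check where the gripper's lowest wide part lies, since the hood tops out at 135.

```bash
python3 - <<'E'
from h import *
c,n=np.cos(TH),np.sin(TH)
for u,v in((200,288),(240,290),(370,288),(170,345),(400,345),(50,330),(520,330),(100,400),(400,400),(30,390)):
    p=pt('w3',u,v)*1000; d=p[:2]-O; print(u,v,np.round([c*d[0]+n*d[1],-n*d[0]+c*d[1],p[2]],1),'dz over TCP',round(p[2]-138.3,1))
E
```

```text
200 288 [-40.8 -77.9 270.4] dz over TCP 132.1
240 290 [-30.4 -78.1 271.1] dz over TCP 132.8
370 288 [  3.1 -78.3 269.7] dz over TCP 131.4
170 345 [-43.8 -82.9 285.7] dz over TCP 147.4
400 345 [  6.1 -83.5 284.9] dz over TCP 146.6
50 330 [-75.  -84.  279.2] dz over TCP 140.9
520 330 [ 36.9 -84.8 278.1] dz over TCP 139.8
100 400 [-56.9 -91.2 292. ] dz over TCP 153.7
400 400 [  4.9 -92.2 290.8] dz over TCP 152.5
30 390 [ -97.7 -115.8  265.3] dz over TCP 127.0
```

The body is 127 mm above the TCP point too, so the whole gripper sits ~40 mm further back than reported and the usual clearances hold. Descending to tip z≈104 (TCP 65).

```bash
python3 -m pendant '[{"translation":[4,1,8],"twist":[0,0,0],"grip":-0.1},{"translation":[0,0,8],"twist":[0,0,0],"grip":-0.1},{"translation":[0,0,8],"twist":[0,0,0],"grip":-0.1},{"translation":[0,0,8],"twist":[0,0,0],"grip":-0.1},{"translation":[0,0,8],"twist":[0,0,0],"grip":-0.1},{"translation":[0,0,8],"twist":[0,0,0],"grip":-0.1},{"translation":[0,0,8],"twist":[0,0,0],"grip":-0.1},{"translation":[0,0,6],"twist":[0,0,0],"grip":-0.1},{"translation":[0,0,4],"twist":[0,0,0],"grip":-0.1},{"translation":[0,0,0],"twist":[0,0,0],"grip":-0.1}]'
python3 -c "
from h import *
rel(-20,38,64)"
```

```text
t: 8.35
tool_pos: [0.5644, -0.029, 0.0647]
orientation: [-1.985, -2.409, 0.004]
force: [0.5, -0.2, -0.3]
opening: 0.0419
t 8.35 TCP imager mm [ -21.8 -102.9   64.7] toolx yaw 101.02 tilt [-0.017  0.011 -1.   ] F [ 0.51 -0.15 -0.33] open 0.042
shift tool mm [140.9   1.1   2.6]
```

```bash
python3 -m pendant '[{"translation":[4,0,1],"twist":[0,0,0],"grip":-0.1},{"translation":[6,0,0],"twist":[0,0,0],"grip":-0.1},{"translation":[6,0,0],"twist":[0,0,0],"grip":-0.1},{"translation":[7,0,0],"twist":[0,0,0],"grip":-0.1},{"translation":[7,0,0],"twist":[0,0,0],"grip":-0.1},{"translation":[7,0,0],"twist":[0,0,0],"grip":-0.1},{"translation":[7,0,0],"twist":[0,0,0],"grip":-0.1},{"translation":[7,0,0],"twist":[0,0,0],"grip":-0.1},{"translation":[7,0,0],"twist":[0,0,0],"grip":-0.1},{"translation":[7,0,0],"twist":[0,0,0],"grip":-0.1}]'
python3 - <<'E'
from h import *
rel(-20,38,64); snap('wrist','w4')
D=np.load('pics/w4.npz');d=D['d'];f=D['f'];M=D['M'];v,u=np.mgrid[:420,:560]
P=np.stack([(u-D['c'][0])/f*d,-(v-D['c'][1])/f*d,-d],-1)@M[:3,:3].T+M[:3,3]
z=P[...,2];m=(d>0)&(z>.121)&(z<.129)&(u>200)&(u<370)&(v<245); q=P[m][:,:2]*1000-O; c,n=np.cos(TH),np.sin(TH)
q=(q@np.array([[c,-n],[n,c]])).astype(np.float32); print(m.sum(), cv2.minAreaRect(q))
E
```

```text
t: 9.35
tool_pos: [0.5523, 0.0399, 0.0664]
orientation: [-1.987, -2.411, 0.002]
force: [0.5, -1.2, 0.4]
opening: 0.0423
t 9.35 TCP imager mm [-20.2 -33.   66.4] toolx yaw 101.0 tilt [-0.014  0.01  -1.   ] F [ 0.49 -1.17  0.39] open 0.042
shift tool mm [71.  -0.1  3.3]
10864 ((-16.75604248046875, -0.31406402587890625), (33.00950622558594, 79.2143325805664), 89.97383117675781)
```

The box is now sliding ahead of the fingers, square to the imager (x -17). Continuing.

```bash
python3 -m pendant '[{"translation":[7,0,1],"twist":[0,0,0],"grip":-0.1},{"translation":[8,0,1],"twist":[0,0,0],"grip":-0.1},{"translation":[8,0,0],"twist":[0,0,0],"grip":-0.1},{"translation":[8,0,0],"twist":[0,0,0],"grip":-0.1},{"translation":[8,0,0],"twist":[0,0,0],"grip":-0.1},{"translation":[8,0,0],"twist":[0,0,0],"grip":-0.1},{"translation":[7,0,0],"twist":[0,0,0],"grip":-0.1},{"translation":[6,0,0],"twist":[0,0,0],"grip":-0.1},{"translation":[4,0,0],"twist":[0,0,0],"grip":-0.1},{"translation":[2,0,0],"twist":[0,0,0],"grip":-0.1}]'
python3 - <<'E'
from h import *
rel(-20,38,64); snap('wrist','w5')
D=np.load('pics/w5.npz');d=D['d'];f=D['f'];M=D['M'];v,u=np.mgrid[:420,:560]
P=np.stack([(u-D['c'][0])/f*d,-(v-D['c'][1])/f*d,-d],-1)@M[:3,:3].T+M[:3,3]
z=P[...,2];m=(d>0)&(z>.119)&(z<.128)&(u>200)&(u<370)&(v<245); q=P[m][:,:2]*1000-O; c,n=np.cos(TH),np.sin(TH)
q=(q@np.array([[c,-n],[n,c]])).astype(np.float32); print(m.sum(), cv2.minAreaRect(q), np.median(z[m]))
E
```

```text
t: 10.4
tool_pos: [0.5379, 0.1119, 0.065]
orientation: [-1.985, -2.411, 0.002]
force: [-1.0, -0.6, 0.8]
opening: 0.0418
t 10.4 TCP imager mm [-20.1  40.4  65. ] toolx yaw 101.06 tilt [-0.015  0.011 -1.   ] F [-1.04 -0.56  0.8 ] open 0.042
shift tool mm [-2.4  0.2  1. ]
10901 ((-16.39466094970703, 93.04327392578125), (74.14332580566406, 80.2138671875), 89.80309295654297) 0.12374966736814769
```

View pics/w5.png

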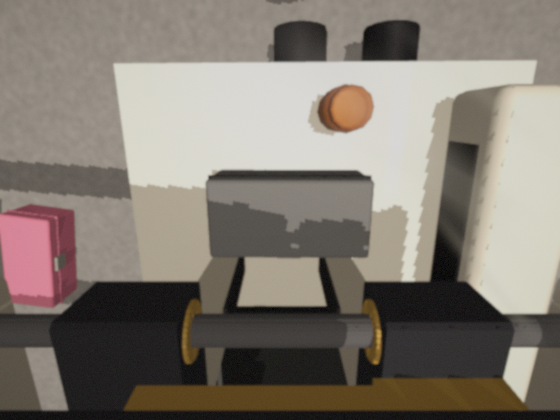

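The box stands on the deck at (210–370, 178–255) in the picture, y≈48–88, with its top at z 124; the vial at (347,108) is untouched. Backing off, shutting the fingers and moving above the press point.

```bash
python3 -m pendant '[{"translation":[-10,0,0],"twist":[0,0,0],"grip":-0.1},{"translation":[-10,0,-9],"twist":[0,0,0],"grip":-0.1},{"translation":[-12,-8,-9],"twist":[0,0,0],"grip":-1},{"translation":[-12,-8,0],"twist":[0,0,0],"grip":-1},{"translation":[-12,-8,0],"twist":[0,0,0],"grip":-1},{"translation":[-12,-8,0],"twist":[0,0,0],"grip":-1},{"translation":[-12,-7,0],"twist":[0,0,0],"grip":-1},{"translation":[-10,-4,0],"twist":[0,0,0],"grip":-1},{"translation":[-4,-2,0],"twist":[0,0,0],"grip":-1},{"translation":[0,0,0],"twist":[0,0,0],"grip":-1}]'
python3 - <<'E'
from h import *
rel(-65,-56,60); snap('wrist','w6')
E
```

```text
t: 11.45
tool_pos: [0.5094, -0.0007, 0.0844]
orientation: [-1.99, -2.408, 0.001]
force: [-0.7, 0.8, -0.2]
opening: 0.0003
t 11.45 TCP imager mm [-70.2 -64.4  84.4] toolx yaw 100.85 tilt [-0.014  0.01  -1.   ] F [-0.69  0.84 -0.23] open 0.0
shift tool mm [ 8.2  5.4 24.4]
```

View pics/w6.png

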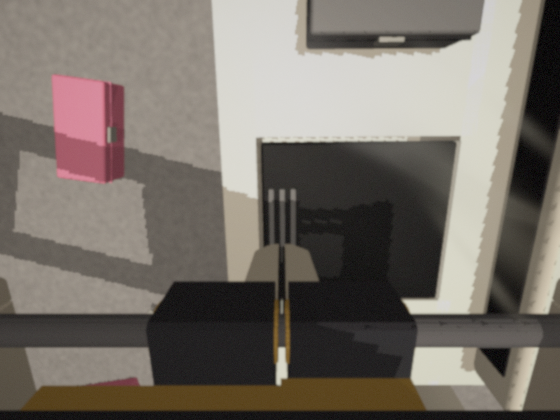

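The hatch is clear, the box is beyond it at top (310–480, 0–45), and the ribs (282,215) are just ahead of the fingers. Centring, then stopping just above the hatch.

```bash
python3 -m pendant '[{"translation":[3,2,3],"twist":[0,0,0],"grip":-1},{"translation":[3,2,3],"twist":[0,0,0],"grip":-1},{"translation":[2,1,3],"twist":[0,0,0],"grip":-1},{"translation":[0,0,3],"twist":[0,0,0],"grip":-1},{"translation":[0,0,3],"twist":[0,0,0],"grip":-1},{"translation":[0,0,3],"twist":[0,0,0],"grip":-1},{"translation":[0,0,2],"twist":[0,0,0],"grip":-1},{"translation":[0,0,0],"twist":[0,0,0],"grip":-1},{"translation":[0,0,0],"twist":[0,0,0],"grip":-1},{"translation":[0,0,0],"twist":[0,0,0],"grip":-1}]'
python3 - <<'E'
from h import *
rel(-65,-56,45)
E
```

```text
t: 12.5
tool_pos: [0.5128, 0.0117, 0.0617]
orientation: [-1.985, -2.41, 0.002]
force: [0.2, -0.6, 0.3]
opening: 0.0003
t 12.5 TCP imager mm [-64.4 -52.9  61.7] toolx yaw 101.04 tilt [-0.015  0.011 -1.   ] F [ 0.25 -0.57  0.28] open 0.0
shift tool mm [-3.3 -0.4 16.7]
```

```bash
python3 -m pendant '[{"translation":[-2,0,2],"twist":[0,0,0],"grip":-1},{"translation":[0,0,2],"twist":[0,0,0],"grip":-1},{"translation":[0,0,2],"twist":[0,0,0],"grip":-1},{"translation":[0,0,2],"twist":[0,0,0],"grip":-1},{"translation":[0,0,2],"twist":[0,0,0],"grip":-1},{"translation":[0,0,2],"twist":[0,0,0],"grip":-1},{"translation":[0,0,2],"twist":[0,0,0],"grip":-1},{"translation":[0,0,2],"twist":[0,0,0],"grip":-1},{"translation":[0,0,1],"twist":[0,0,0],"grip":-1},{"translation":[0,0,0],"twist":[0,0,0],"grip":-1}]'
python3 - <<'E'
from h import *
rel(-65,-56,45)
E
```

```text
t: 13.5
tool_pos: [0.5138, 0.0094, 0.0456]
orientation: [-1.987, -2.412, 0.001]
force: [-1.7, -0.6, 2.1]
opening: 0.0007
t 13.5 TCP imager mm [-63.9 -55.4  45.6] toolx yaw 101.03 tilt [-0.014  0.01  -1.   ] F [-1.72 -0.58  2.1 ] open 0.001
shift tool mm [-0.6 -1.1  0.6]
```

Contact at about 2 N with the tip ≈ 85. Continuing gently to the hard stop.

```bash
python3 -m pendant '[{"translation":[0,0,1],"twist":[0,0,0],"grip":-1},{"translation":[0,0,1],"twist":[0,0,0],"grip":-1},{"translation":[0,0,1],"twist":[0,0,0],"grip":-1},{"translation":[0,0,1],"twist":[0,0,0],"grip":-1},{"translation":[0,0,0],"twist":[0,0,0],"grip":-1},{"translation":[0,0,0],"twist":[0,0,0],"grip":-1},{"translation":[0,0,0],"twist":[0,0,0],"grip":-1},{"translation":[0,0,0],"twist":[0,0,0],"grip":-1},{"translation":[0,0,0],"twist":[0,0,0],"grip":-1},{"translation":[0,0,0],"twist":[0,0,0],"grip":-1}]'
python3 - <<'E'
from h import *
rel(-65,-56,45)
E
```

```text
t: 14.5
tool_pos: [0.5138, 0.0093, 0.0455]
orientation: [-1.986, -2.412, 0.002]
force: [-2.6, -0.4, 3.9]
opening: 0.0009
t 14.5 TCP imager mm [-63.9 -55.4  45.5] toolx yaw 101.06 tilt [-0.014  0.01  -1.   ] F [-2.56 -0.42  3.87] open 0.001
shift tool mm [-0.6 -1.1  0.5]
```

```bash
python3 -m pendant '[{"translation":[0,0,3],"twist":[0,0,0],"grip":-1},{"translation":[0,0,3],"twist":[0,0,0],"grip":-1},{"translation":[0,0,4],"twist":[0,0,0],"grip":-1},{"translation":[0,0,4],"twist":[0,0,0],"grip":-1},{"translation":[0,0,4],"twist":[0,0,0],"grip":-1},{"translation":[0,0,4],"twist":[0,0,0],"grip":-1},{"translation":[0,0,4],"twist":[0,0,0],"grip":-1},{"translation":[0,0,4],"twist":[0,0,0],"grip":-1},{"translation":[0,0,4],"twist":[0,0,0],"grip":-1},{"translation":[0,0,4],"twist":[0,0,0],"grip":-1}]'
python3 - <<'E'
from h import *
rel(-65,-56,45)
E
```

```text
t: 15.5
tool_pos: [0.5141, 0.0091, 0.043]
orientation: [-1.983, -2.415, 0.006]
force: [-21.8, 0.1, 40.7]
opening: -0.0
t 15.5 TCP imager mm [-63.6 -55.7  43. ] toolx yaw 101.22 tilt [-0.015  0.007 -1.   ] F [-21.75   0.1   40.67] open -0.0
shift tool mm [-0.3 -1.4 -2. ]
```

It's firmly on the hard stop. Releasing straight up, then away to the front.

```bash
python3 -m pendant '[{"translation":[0,0,-6],"twist":[0,0,0],"grip":-1},{"translation":[0,0,-10],"twist":[0,0,0],"grip":-1},{"translation":[0,0,-16],"twist":[0,0,0],"grip":-1},{"translation":[0,-5,-20],"twist":[0,0,0],"grip":-1},{"translation":[0,-10,-20],"twist":[0,0,0],"grip":-1},{"translation":[0,-15,-20],"twist":[0,0,0],"grip":-1},{"translation":[0,-20,-20],"twist":[0,0,0],"grip":-1},{"translation":[0,-20,-20],"twist":[0,0,0],"grip":-1},{"translation":[0,-20,-20],"twist":[0,0,0],"grip":-1},{"translation":[0,-20,-10],"twist":[0,0,0],"grip":-1}]'
python3 -m pendant '[{"translation":[-20,-20,0],"twist":[0,0,0],"grip":-1},{"translation":[-30,-20,0],"twist":[0,0,0],"grip":-1},{"translation":[-30,-20,0],"twist":[0,0,0],"grip":-1},{"translation":[-30,-10,0],"twist":[0,0,0],"grip":-1},{"translation":[-30,0,0],"twist":[0,0,0],"grip":-1},{"translation":[-30,0,0],"twist":[0,0,0],"grip":-1},{"translation":[-30,0,0],"twist":[0,0,0],"grip":-1},{"translation":[-10,0,0],"twist":[0,0,0],"grip":-1},{"translation":[0,0,0],"twist":[0,0,0],"grip":-1},{"translation":[0,0,0],"twist":[0,0,0],"grip":-1}]'
python3 - <<'E'
from h import *
rel(); snap('scene','s7'); snap('top','t7')
a=cv2.imread('pics/s7.png')[120:300,120:430]; b=cv2.imread('pics/t7.png')[125:305,130:410]
cv2.imwrite('pics/c7.png',np.hstack([cv2.resize(a,(400,300),interpolation=2),cv2.resize(b,(400,300),interpolation=2)]))
E
```

```text
t: 16.5
tool_pos: [0.4058, -0.0135, 0.2108]
orientation: [-1.98, -2.415, 0.007]
force: [0.5, 0.5, 1.1]
opening: 0.0005
t: 17.5
tool_pos: [0.3769, -0.2407, 0.2113]
orientation: [-1.983, -2.421, 0.001]
force: [-0.1, 0.3, 0.8]
opening: 0.0006
t 17.5 TCP imager mm [-247.1 -273.7  211.3] toolx yaw 101.34 tilt [-0.01   0.007 -1.   ] F [-0.06  0.28  0.77] open 0.001
```

View pics/c7.png

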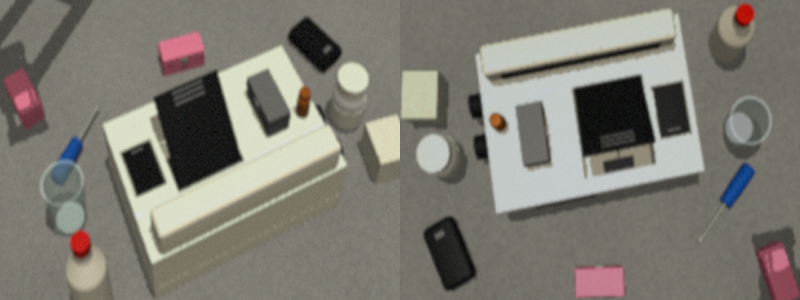

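The hatch is open (the recess shows at crop right (620,160)), the box stands on the deck at (533,133), and the lamp hatch at (672,110) is flat. Watching two more seconds, then a numeric check.

```bash
for i in 1 2; do python3 -m pendant '[{"translation":[0,0,0],"twist":[0,0,0],"grip":-1},{"translation":[0,0,0],"twist":[0,0,0],"grip":-1},{"translation":[0,0,0],"twist":[0,0,0],"grip":-1},{"translation":[0,0,0],"twist":[0,0,0],"grip":-1},{"translation":[0,0,0],"twist":[0,0,0],"grip":-1},{"translation":[0,0,0],"twist":[0,0,0],"grip":-1},{"translation":[0,0,0],"twist":[0,0,0],"grip":-1},{"translation":[0,0,0],"twist":[0,0,0],"grip":-1},{"translation":[0,0,0],"twist":[0,0,0],"grip":-1},{"translation":[0,0,0],"twist":[0,0,0],"grip":-1}]' | head -1; done
python3 - <<'E'
from h import *
snap('top','t8'); c,n=np.cos(TH),np.sin(TH)
for fn in('t7','t8'):
    D=np.load(f'pics/{fn}.npz');d=D['d'];f=D['f'];M=D['M'];v,u=np.mgrid[:420,:560]
    P=np.stack([(u-D['c'][0])/f*d,-(v-D['c'][1])/f*d,-d],-1)@M[:3,:3].T+M[:3,3]
    q=(P[...,:2]*1000-O)@np.array([[c,-n],[n,c]]); x,y,z=q[...,0],q[...,1],P[...,2]*1000
    m=(x<60)&(x>-100)&(y>10)&(y<105)&(z>112)&(z<135); print('box',cv2.minAreaRect(q[m].astype(np.float32)),np.median(z[m]))
    m=(x<30)&(x>-80)&(y>-100)&(y<-10)&(z>98); s=np.polyfit(x[m],z[m],1); print('hatch angle',-np.arctan(s[0]),'max z',np.percentile(z[m],99))
    m=(x<10)&(x>-50)&(y>-166)&(y<-132); s=np.polyfit(x[m],z[m],1); print('lamp',s)
    m=(x<40)&(x>-10)&(y>108)&(y<145)&(z>115); print('vial',np.median(x[m]),np.median(y[m]),z[m].max())
a,b=cv2.imread('pics/top0.png'),cv2.imread('pics/t8.png'); D=cv2.absdiff(a,b).max(2)>60; ys,xs=np.where(D[100:310,120:420]); print('diff px range',xs.min()+120,xs.max()+120,ys.min()+100,ys.max()+100,len(xs))
robot.close_job()
E
```

```text
t: 18.6
t: 19.6
box ((-17.732894897460938, 68.17293548583984), (42.1060905456543, 80.72525787353516), 89.20752716064453) 125.30042300408273
hatch angle 0.584749912831527 max z 160.7899245745245
lamp [5.72127217e-03 9.29759670e+01]
vial 6.668998202564794 118.63610841425213 136.1558947215976
box ((-17.689729690551758, 68.11939239501953), (42.29390335083008, 80.59166717529297), 89.2739486694336) 125.3581311780126
hatch angle 0.5860918908164198 max z 160.84764242841115
lamp [-3.09025077e-04  9.26304475e+01]
vial 6.334249699904166 118.51142780641507 137.3262312130362
diff px range 212 419 176 293 1760
the job is handed in; nothing more can be done
```

The job is done and handed in at about 20 s. The slide box stands on the deck, and the sample hatch popped open after one full press and stayed open.

- **First push missed:** the fingers passed above the box without touching it. The fingertips sit about 40 mm behind the reported TCP. I measured that offset with the wrist camera, corrected for it and pushed again.
- **Slide box:** it stands square on the deck, centred at about imager x -18, y 68 mm. Its near edge is about 47 mm clear of the hatch.
- **Press:** I pressed the hatch once, down to its hard stop, and then lifted away. I kept pushing on the stop to be sure of it, which took the fingertip force to about 46 N, well above the 2.5–4 N the latch needs. That is under the 120 N wrist limit, and only the fingers touched the hatch. The latch position itself can't be read.
- **Hatch:** it measured 0.585 rad open, and 0.586 rad two seconds later with nothing touching it.
- **Everything else:** the lamp hatch still looks flat. The vial stands at about x 6, y 119 mm, which is at the edge of its stated range. I took no depth reading of it beforehand, but the fingers stayed well clear of it. The other bench items look unmoved by eye. My before/after picture difference covered the work area as well, so it doesn't confirm each one separately.

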